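# Find the full storage tin by its weight and set it on the board

## Task

One of the three identical blue tins is full and the other two are empty: lift them by their knobs to feel which is the heavy one, and set that one down gently, upright and wholly on the round wooden breakfast board. Leave the two empty tins standing on the worktop where they were, and do not disturb the mug, the pepper mill or the egg timer.

Things in the scene. Friction and masses are not known exactly. Their poses are not given: they have to be found in the camera images.
- knob_a (a point): centre of the round black knob (22 mm in diameter, 24 mm tall) in the middle of the lid of tin A, on its axis, 116 mm above its underside; z up along the axis.
- tin_a: tin A: blue storage tin, 68 mm in diameter, with a 72 mm wide off-white metal lid whose flat top is 104 mm up and a knob to 128 mm; the lid is locked on and carries the tin. All three look alike. Empty it weighs about 0.2 kg (1.9 N), the full one about 0.63 kg (6.2 N); which is full changes from run to run and cannot be seen or told from name or place. Origin at the centre of its underside, z up.
- knob_b (a point): centre of the round black knob (22 mm in diameter, 24 mm tall) in the middle of the lid of tin B, on its axis, 116 mm above its underside; z up along the axis.
- tin_b: tin B: like tin A. Origin at the centre of its underside, z up.
- knob_c (a point): centre of the round black knob (22 mm in diameter, 24 mm tall) in the middle of the lid of tin C, on its axis, 116 mm above its underside; z up along the axis.
- tin_c: tin C: like tin A. Origin at the centre of its underside, z up.
- board: round wooden breakfast board, 220 mm in diameter, 14 mm thick, that lies fixed on the worktop to the left of the tins; a short tongue-shaped handle 46 mm wide reaches to 172 mm from the centre along its own x. Origin at the centre of its underside.
- board_top (a point): centre of the board's upper face, 14 mm above the worktop; z up.
- mug: bystander: green and white mug with a handle, 86 x 120 x 88 mm, behind the tins; origin under its middle, z up.
- mill: bystander: brown wooden pepper mill, 58 mm in diameter, 170 mm tall, behind the tins; origin under its middle, z up.
- timer: bystander: red and white egg timer, 63 mm in diameter, 67 mm tall, between the robot and the tins; origin under its middle, z up.
Not all that is in view belongs to the job. What is shaped like the tin_b but purple or turquoise is not meant.

How it is judged:
By the outcome, as a careful person would: the job done as asked, in the order asked, and still so for the second after the job is handed in, with the robot touching nothing.
It also fails if it takes over 58 s, if anything falls off the work surface, if the arm or the gripper's body presses on something with over 40 N, if the wrist force passes 120 N, or if a joint passes its speed limit or range.

## Robot

A 7-joint arm with a two-finger parallel gripper is mounted at the origin on a cart in front of the work surface, level with it; the furniture and walls round the work are solid. World frame = base frame: x ahead of the robot, y to its left, z up, the work surface at z = 0. Lengths are in m, angles in degrees, forces in N, time in s.
With the tool pointing down it reaches from about 0.425 to 0.875 m from the base axis. Payload 4.7 kg.
Tool frame: the origin (TCP) lies between the finger pads; the fingertips stand 22 mm ahead of it and the grasp point (between the pads) lies 3 mm ahead of it; z points along the fingers, y is the line along which they close (so a half turn about z gives the same grasp; the last joint's range is limited). The gripper opens to 87 mm and grips with 3 to 60 N. Pads are 19 mm wide; open, the fingers measure 117 mm over their backs; the gripper's body (75 mm by 190 mm) begins 51 mm behind the grasp point.
Start: joints at [78.043, 18.392, -4.016, 83.108, 1.295, 78.541, -3.26], TCP at [0.144, -0.634, 0.245] pointing down, gripper open.
Joint ranges: [-163.93, 163.93], [-17.29, 119.83], [-79.2, 71.16], [3.27, 140.29], [-89.18, 269.18], [5.43, 117.66], [-154.24, 154.24]. Speed limits (degrees/s): [147.25, 147.25, 180, 180, 180, 180, 180].

## Interface

Orientations are given as [roll, pitch, yaw] about the fixed x, y, z axes, in that order (R = Rz(yaw) Ry(pitch) Rx(roll)).
In Python, from cell import env gives the robot as it stands.
- The arm moves only by the tool drive_tool, never from a script. Its argument "moves" is a list of rows, each a list of 3 entries, a list of its own where there are three numbers: the shift along the tool's x, y, z in mm, then the turn, a rotation vector about the tool's x, y, z in rad, then the closure, from 0 (fully open) to 1 (shut). In form: [[[x, y, z], [wx, wy, wz], jaw], ...]. A call has 1 to 12 rows; each row shifts and turns the commanded pose from where the row before left it, along the tool's axes as they then stand; what a row does not reach is not made up. A row lasts 1/12 s, in which the tool goes at most 41.7 mm and 7.16 degrees, less where a joint would pass 70% of its speed; a pose out of reach is approached as far as the arm can. A call with a gripper value outside its range is refused whole. The fingers move at their own pace and stop on an object; "newtons" is the grip in N (left out, the last holds). Time passes only in rows, so rows that do not move let the fingers close. It gives the time, the measured TCP pose, the force, the opening and the grip force at its end, in the units of the state.
- env.get_obs(): the state, without advancing time (a new reading comes with each control period).
- env.read_camera(name): name is "scene" or "top" or "wrist"; returns (picture, depth): 400x640x3 uint8, blue, green, red; 400x640 float32, m along the optical axis (not along the pixel's ray), 0 where there is no reading.
- env.get_calibration(name): a dict with "fx", "fy", "cx", "cy" (pixels), "T" (4x4, takes a point from camera to world coordinates). Camera axes: x right, y down, z forward; pixel columns grow to the right and rows downward; lengths in m; the calibration is good to about 2 mm. A picture is of the moment at which its call begins: read the wrist's pose just before it. get_calibration takes no time and is no camera call; for the wrist camera it gives the pose at the moment of the call.
- env.sign_off(): hands the job in; it is judged then, once.
The state is a dict: "time_s": time; "qpos": joint angles; "joint_velocities": joint speeds; "effort": joint torques, N m; "tool_pos": TCP position; "tool_rot": TCP orientation; "force": force on the tool from outside, world axes, zero at the start; "wrist_torque": the same for the moment, N m; "grip_width": finger opening in m; "grasp_force": force on a finger pad.
Only numpy, scipy, OpenCV 4.12 (cv2) and the standard library are available. Lean on these libraries where they do the work, as an engineer would, in place of code of your own. Each camera call takes 0.05 s, during which the arm holds its last target. There are 200 camera calls.

## Working session

There is one attempt and no reset: what is moved stays moved. The work goes in short steps, Python scripts to look and compute and a tool call to move; the robot and the scene stay as the last step left them, time stands still between calls to the robot, and variables do not carry over. Pictures are saved under pics/ and viewed, at most 10 in all, crops included, and the job is handed in when it is done.

Besides the shell and the picture viewer there is one more tool, called after ">>>" as a command line: name --argument value ..., lists and objects as JSON in quotes. drive_tool: Moves the arm, as the interface text tells. Its arguments: {"type":"object","properties":{"moves":{"type":"array"},"newtons":{"type":"number"}},"required":["moves"]}

```bash
mkdir -p pics
python3 - <<'E'
from cell import env
import cv2,numpy as np
o=env.get_obs();print({k:np.round(v,3).tolist() for k,v in o.items()})
a=[]
for n in("scene","top"):
    im,d=env.read_camera(n);c=env.get_calibration(n);np.savez(n,im=im,d=d,**c);cv2.imwrite(f"pics/{n}.png",im)
    print(n,np.round(c["T"],3).tolist(),c["fx"],c["cx"],c["cy"])
E
```

```text
{'time_s': 0.0, 'qpos': [78.043, 18.44, -4.015, 83.176, 1.294, 78.54, -3.259], 'joint_velocities': [0.097, -0.11, -0.093, -0.036, 0.041, -0.016, 0.008], 'effort': [-0.0, -49.128, -0.404, -31.252, -0.064, 0.044, 0.0], 'tool_pos': [0.143, -0.633, 0.243], 'tool_rot': [-179.889, 0.005, 12.767], 'force': [-1.006, -0.267, -0.353], 'wrist_torque': [0.037, 0.067, 0.009], 'grasp_force': 0.0, 'grip_width': 0.087}
scene [[-0.752, -0.263, 0.605, -0.159], [-0.659, 0.322, -0.679, 0.72], [-0.016, -0.909, -0.416, 0.574], [0.0, 0.0, 0.0, 1.0]] 425.5763091030677 316.5496661443329 200.02833409655105
top [[0.019, -0.988, 0.156, 0.336], [-1.0, -0.02, -0.007, -0.07], [0.01, -0.156, -0.988, 1.477], [0.0, 0.0, 0.0, 1.0]] 469.46572352433293 326.37424019704247 204.90380246339265
```

View pics/scene.png

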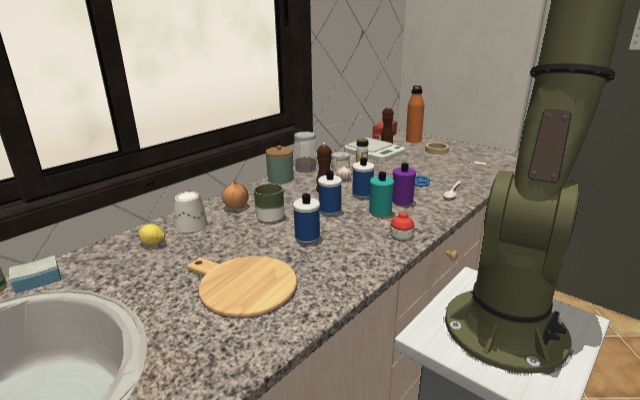

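View pics/top.png

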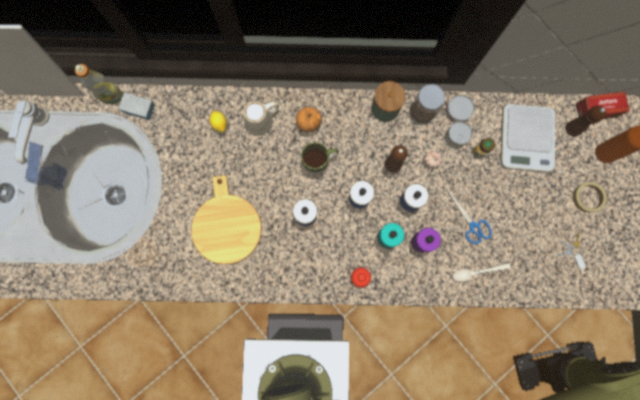

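Blue tins: scene (307,219), (330,194) and (363,179), which are the white lids in top at (305,212), (362,194) and (416,197). The turquoise (392,235) and purple (428,240) ones have coloured lids and are not meant. The board is at top (226,229), mug (315,157), mill (397,158) and timer (361,277).

```bash
cat > h.py <<'E'
import numpy as np,cv2
def ray(c,u,v,z):
    T=c["T"];d=T[:3,:3]@[(u-c["cx"])/c["fx"],(v-c["cy"])/c["fy"],1];p=T[:3,3]
    return p+d*(z-p[2])/d[2]
def pt(c,u,v,dep):
    return c["T"][:3,:3]@(np.array([(u-c["cx"])/c["fx"],(v-c["cy"])/c["fy"],1])*dep)+c["T"][:3,3]
def blobs(mask,amin):
    n,l,s,ce=cv2.connectedComponentsWithStats(mask.astype(np.uint8))
    return [(ce[i],s[i]) for i in range(1,n) if s[i][4]>=amin]
E
python3 - <<'E'
from h import *
t=np.load("top.npz");im=t["im"];d=t["d"]
out=cv2.resize(im[130:300,180:460],None,fx=2.8,fy=2.8,interpolation=cv2.INTER_CUBIC)
cv2.imwrite("pics/crop.png",out)
hsv=cv2.cvtColor(im,cv2.COLOR_BGR2HSV)
def show(n,u,v,z,r):
    p=ray(t,u,v,z); dd=d[int(v)-r:int(v)+r+1,int(u)-r:int(u)+r+1]
    print(n,np.round([u,v],1),p.round(3),"r",np.hypot(*p[:2]).round(3),"depth z",pt(t,u,v,np.median(dd))[2].round(3))
for n,(u,v) in dict(l=(305,212),m=(362,194),r=(416,197)).items():
    w=np.zeros(im.shape[:2],bool);w[v-18:v+18,u-18:u+18]=1
    lid=w&(hsv[...,1]<60)&(hsv[...,2]>150)
    b=max(blobs(lid,20),key=lambda b:b[1][4]);x,y,ww,h,a=b[1]
    hull=cv2.minEnclosingCircle(np.argwhere(lid)[:,::-1].astype(np.float32)) 
    show(n+" lid",x+ww/2-.5,y+h/2-.5,.104,1);print("  bbox",b[1],"expected dia px",.072*469/1.37)
    kn=w&(hsv[...,2]<70); kn[:y]=0;kn[y+h:]=0;kn[:,:x]=0;kn[:,x+ww:]=0
    for b in blobs(kn,6): show("  knob",*b[0],.125,0);print("   ",b[1])
w=(hsv[...,0]>8)&(hsv[...,0]<25)&(hsv[...,1]>90)&(hsv[...,2]>150);w[:,:180]=0;w[:,275:]=0;w[:185]=0;w[270:]=0
for b in blobs(w,500):
    print(b[1])
m=cv2.morphologyEx(w.astype(np.uint8),cv2.MORPH_OPEN,np.ones((25,25)))
x,y,ww,h=cv2.boundingRect(m);show("board",x+ww/2-.5,y+h/2-.5,.014,3);print(x,y,ww,h,"exp",.22*469/1.48)
for n,u,v,z in(("mug",315,157,.088),("mill",400,152,.17),("timer",361,277,.067),("turq",392,235,.12),("purp",428,240,.12)): show(n,u,v,z,2)
E
```

```text
l lid [304.5 211.5] [ 0.531 -0.016  0.104] r 0.532 depth z 0.128
  bbox [287 194  36  36 988] expected dia px 24.64817518248175
m lid [361.5 193.5] [ 0.589 -0.184  0.104] r 0.617 depth z 0.124
  bbox [344 176  36  36 901] expected dia px 24.64817518248175
  knob [361.8 191.7] [ 0.591 -0.184  0.125] r 0.618 depth z 0.13
    [361 190   3   4   6]
  knob [353.7 203.8] [ 0.554 -0.16   0.125] r 0.577 depth z 0.044
    [351 201   7   6  10]
  knob [359.8 206.5] [ 0.546 -0.178  0.125] r 0.575 depth z 0.039
    [358 206   4   2   6]
r lid [415.5 196.5] [ 0.583 -0.345  0.104] r 0.678 depth z 0.122
  bbox [398 179  36  36 880] expected dia px 24.64817518248175
  knob [416.5 194.8] [ 0.584 -0.344  0.125] r 0.678 depth z 0.128
    [415 193   4   4  11]
  knob [405.9 205.3] [ 0.553 -0.313  0.125] r 0.635 depth z 0.051
    [400 197  16  15  63]
[ 191  185   71   79 2753]
board [-0.5 -0.5] [1.243 1.03  0.014] r 1.615 depth z nan
0 0 0 0 exp 69.71621621621622
mug [315 157] [ 0.702 -0.043  0.088] r 0.703 depth z 0.027
mill [400 152] [ 0.7   -0.289  0.17 ] r 0.757 depth z 0.16
timer [361 277] [ 0.344 -0.188  0.067] r 0.392 depth z 0.066
turq [392 235] [ 0.465 -0.272  0.12 ] r 0.539 depth z 0.125
purp [428 240] [ 0.453 -0.377  0.12 ] r 0.589 depth z 0.121
  return _methods._mean(a, axis=axis, dtype=dtype,
  ret = ret.dtype.type(ret / rcount)
```

View pics/crop.png

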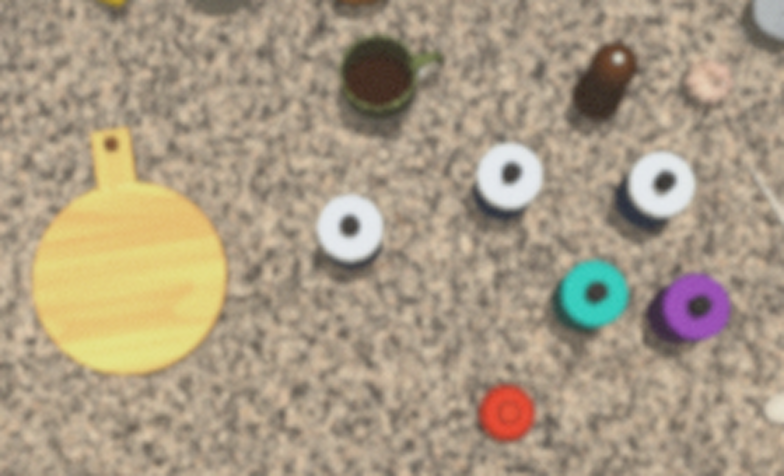

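The crop confirms it: the three blue-bodied tins with white lids, centres at original (305,211.8), (362,193.6) and (416,196). Board centre is at (226.4,229). I'll start with the right tin, using the wrist camera for refinement.

Run:
```python
from h import *
t=np.load("top.npz")
for n,u,v,z in(("l",305,211.8,.104),("m",362,193.6,.104),("r",416,196,.104),("lk",304.8,210.5,.128),("mk",362.5,191.5,.128),("rk",417,195,.128),("board",226.4,229,.014)):print(n,ray(t,u,v,z).round(3))
```

```text
l [ 0.531 -0.018  0.104]
m [ 0.589 -0.186  0.104]
r [ 0.585 -0.347  0.104]
lk [ 0.531 -0.018  0.128]
mk [ 0.591 -0.185  0.128]
rk [ 0.583 -0.345  0.128]
board [0.484 0.229 0.014]
```

>>> drive_tool --moves '[[[0,0,0],[0,0,0.111],0],[[0,0,0],[0,0,0.111],0],[[20,-13,0],[0,0,0],0],[[30,-20,0],[0,0,0],0],[[30,-20,0],[0,0,0],0],[[30,-20,0],[0,0,0],0],[[30,-20,0],[0,0,0],0],[[30,-20,0],[0,0,0],0],[[30,-20,0],[0,0,0],0],[[30,-20,0],[0,0,0],0],[[30,-20,0],[0,0,0],0],[[30,-20,0],[0,0,0],0]]' --newtons 25

```text
time_s: 1.1
tool_pos: [0.4345, -0.4394, 0.2442]
tool_rot: [-180.0, 0.0, 0.0]
force: [-0.5, 0.0, 0.0]
grip_width: 0.087
grasp_force: 0.0
```

>>> drive_tool --moves '[[[30,-19,0],[0,0,0],0],[[30,-19,0],[0,0,0],0],[[30,-19,0],[0,0,0],0],[[30,-18,0],[0,0,0],0],[[20,-12,0],[0,0,0],0],[[10,-6,0],[0,0,0],0],[[0,0,0],[0,0,0],0],[[0,0,0],[0,0,0],0]]'

```text
time_s: 1.77
tool_pos: [0.5825, -0.3483, 0.2439]
tool_rot: [180.0, 0.1, 0.0]
force: [-1.0, 0.4, 0.5]
grip_width: 0.0874
grasp_force: 0.0
```

Run:
```python
from h import *
from cell import env
o=env.get_obs();c=env.get_calibration("wrist");im,d=env.read_camera("wrist")
np.savez("w1",im=im,d=d,**c);cv2.imwrite("pics/w1.png",im)
print(o["tool_pos"],o["tool_rot"],o["force"],c["T"].round(3).tolist())
```

```text
[ 0.5825129  -0.34826496  0.24392294] [1.79978417e+02 1.04670638e-01 4.08246920e-02] [-0.96580111  0.43348357  0.45050273] [[0.001, -0.969, -0.248, 0.65], [-1.0, -0.001, 0.001, -0.348], [-0.001, 0.248, -0.969, 0.384], [0.0, 0.0, 0.0, 1.0]]
```

View pics/w1.png

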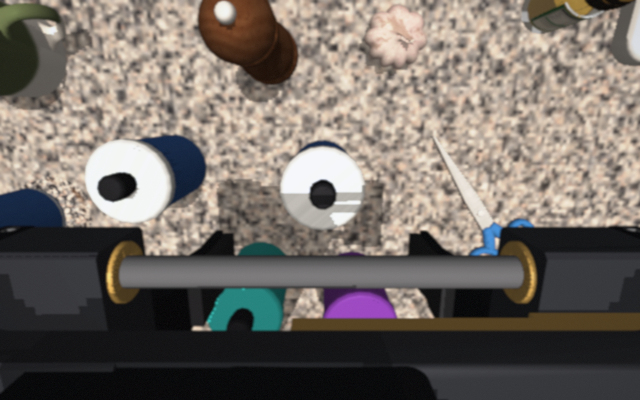

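Wrist view: target lid centred near (322,188), knob near (323,193); middle tin's lid (129,181); the mill at upper left (245,30).

Run:
```python
from h import *
t=np.load("w1.npz");im=t["im"];hsv=cv2.cvtColor(im,cv2.COLOR_BGR2HSV)
kn=(hsv[...,2]<75);kn[:170]=0;kn[215:]=0;kn[:,290:355][:]=kn[:,290:355];kn[:,:290]=0;kn[:,355:]=0
for b in blobs(kn,60):print("knob",b[0],b[1],ray(t,*b[0],.122).round(4), ray(t,*b[0],.128).round(4))
print("lid",ray(t,322,188,.104),ray(t,281,188,.104),ray(t,363,188,.104),"mid lid",ray(t,129,181,.104), ray(t,126,186,.128),"z",pt(t,322,170,t["d"][170,322]))
print("mill foot-ish",ray(t,275,62,0.01), ray(t,237,20,.165))
```

```text
knob [322.32206406 194.32918149] [310 180  26  29 562] [ 0.5887 -0.3489  0.122 ] [ 0.5901 -0.3489  0.128 ]
lid [ 0.58985731 -0.34865642  0.104     ] [ 0.58982347 -0.31465521  0.104     ] [ 0.58989115 -0.38264997  0.104     ] mid lid [ 0.59560401 -0.18934535  0.104     ] [ 0.59641631 -0.20013534  0.128     ] z [ 0.60504214 -0.34863153  0.10479966]
mill foot-ish [ 0.70015505 -0.30102544  0.01      ] [ 0.70208744 -0.29927317  0.165     ]
```

>>> drive_tool --moves '[[[6.5,1,12],[0,0,0],0],[[0,0,20],[0,0,0],0],[[0,0,20],[0,0,0],0],[[0,0,20],[0,0,0],0],[[0,0,15],[0,0,0],0],[[0,0,13],[0,0,0],0],[[0,0,10],[0,0,0],0],[[0,0,3],[0,0,0],0],[[0,0,0],[0,0,0],0.6],[[0,0,0],[0,0,0],0.7],[[0,0,0],[0,0,0],0.8],[[0,0,0],[0,0,0],0.9]]' --newtons 25

```text
time_s: 2.82
tool_pos: [0.5906, -0.3489, 0.1328]
tool_rot: [179.9, -0.1, 0.0]
force: [-0.3, 0.4, 0.4]
grip_width: 0.0679
grasp_force: 0.0
```

>>> drive_tool --moves '[[[0,0,0],[0,0,0],1],[[0,0,0],[0,0,0],1],[[0,0,0],[0,0,0],1],[[0,0,0],[0,0,0],1]]'

```text
time_s: 3.15
tool_pos: [0.5899, -0.3486, 0.1317]
tool_rot: [180.0, -0.0, 0.0]
force: [0.0, 1.0, -0.5]
grip_width: 0.0417
grasp_force: 0.0
```

Good; finish closing, then lift 20 mm.

>>> drive_tool --moves '[[[0,0,1],[0,0,0],1],[[0,0,0],[0,0,0],1],[[0,0,0],[0,0,0],1],[[0,0,0],[0,0,0],1],[[0,0,0],[0,0,0],1],[[0,0,0],[0,0,0],1]]'

```text
time_s: 3.65
tool_pos: [0.5898, -0.3486, 0.1304]
tool_rot: [180.0, 0.0, 0.0]
force: [0.0, 0.3, -2.0]
grip_width: 0.0207
grasp_force: 25.0
```

>>> drive_tool --moves '[[[0,0,-3],[0,0,0],1],[[0,0,-5],[0,0,0],1],[[0,0,-7],[0,0,0],1],[[0,0,-5],[0,0,0],1],[[0,0,0],[0,0,0],1],[[0,0,0],[0,0,0],1],[[0,0,0],[0,0,0],1],[[0,0,0],[0,0,0],1]]'

```text
time_s: 4.32
tool_pos: [0.5897, -0.3485, 0.1502]
tool_rot: [-180.0, 0.0, 0.0]
force: [-0.2, 0.3, -2.0]
grip_width: 0.0211
grasp_force: 25.0
```

>>> drive_tool --moves '[[[0,0,0],[0,0,0],1],[[0,0,0],[0,0,0],1]]'

```text
time_s: 4.48
tool_pos: [0.5897, -0.3485, 0.1502]
tool_rot: [-180.0, 0.0, 0.1]
force: [-1.0, -0.3, -2.3]
grip_width: 0.0211
grasp_force: 25.0
```

About 2 N, so it is empty. Set it back down.

>>> drive_tool --moves '[[[0,0,5],[0,0,0],1],[[0,0,6],[0,0,0],1],[[0,0,4],[0,0,0],1],[[0,0,3],[0,0,0],1],[[0,0,1.5],[0,0,0],1],[[0,0,1],[0,0,0],1],[[0,0,0],[0,0,0],1],[[0,0,0],[0,0,0],1]]'

```text
time_s: 5.15
tool_pos: [0.5901, -0.3488, 0.1303]
tool_rot: [180.0, -0.0, 0.0]
force: [-0.3, 0.0, -0.6]
grip_width: 0.0209
grasp_force: 25.0
```

>>> drive_tool --moves '[[[0,0,0],[0,0,0],0],[[0,0,0],[0,0,0],0],[[0,0,0],[0,0,0],0],[[0,0,0],[0,0,0],0],[[0,0,0],[0,0,0],0],[[0,0,0],[0,0,0],0],[[0,0,0],[0,0,0],0],[[0,0,0],[0,0,0],0]]'

```text
time_s: 5.82
tool_pos: [0.5899, -0.3486, 0.1301]
tool_rot: [180.0, -0.0, 0.0]
force: [-1.4, 0.4, 0.6]
grip_width: 0.0663
grasp_force: 0.0
```

>>> drive_tool --moves '[[[0,0,-15],[0,0,0],0],[[0,0,-25],[0,0,0],0],[[0,0,-25],[0,0,0],0],[[0,-15,-25],[0,0,0],0],[[1,-25,-10],[0,0,0],0],[[1,-25,0],[0,0,0],0],[[1,-30,0],[0,0,0],0],[[1,-30,0],[0,0,0],0],[[1,-20,0],[0,0,0],0],[[0,-14,0],[0,0,0],0],[[0,0,0],[0,0,0],0],[[0,0,0],[0,0,0],0]]'

```text
time_s: 6.82
tool_pos: [0.5948, -0.19, 0.2302]
tool_rot: [179.9, -0.0, 0.1]
force: [0.3, 0.4, -0.0]
grip_width: 0.0872
grasp_force: 0.0
```

Run:
```python
from h import *
from cell import env
o=env.get_obs();c=env.get_calibration("wrist");im,d=env.read_camera("wrist")
np.savez("w2",im=im,d=d,**c);cv2.imwrite("pics/w2.png",im)
print(o["tool_pos"],o["force"])
hsv=cv2.cvtColor(im,cv2.COLOR_BGR2HSV)
kn=(hsv[...,2]<75);kn[:165]=0;kn[220:]=0;kn[:,:285]=0;kn[:,355:]=0
for b in blobs(kn,60):print("knob",b[0],b[1],ray(c,*b[0],.122).round(4))
```

```text
[ 0.59479233 -0.18999551  0.23018684] [ 0.32526239  0.39158055 -0.04405086]
knob [317.06645057 206.41491086] [304 192  27  28 617] [ 0.5951 -0.1867  0.122 ]
```

View pics/w2.png

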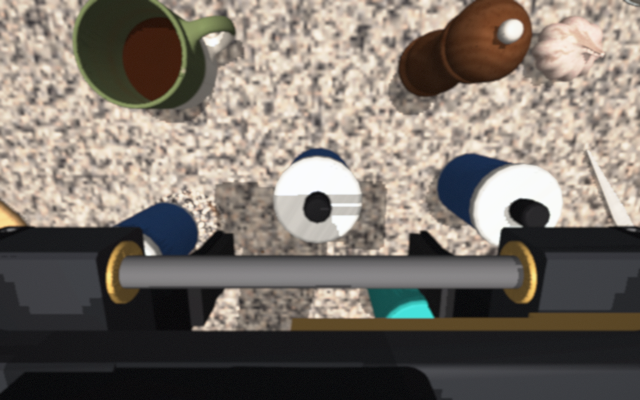

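The middle tin is centred at (317,206). The right tin (517,205) is still upright, and the mug and mill are undisturbed. I'll shift 3 mm, then grasp.

>>> drive_tool --moves '[[[0,-3,12],[0,0,0],0],[[0,0,20],[0,0,0],0],[[0,0,20],[0,0,0],0],[[0,0,20],[0,0,0],0],[[0,0,15],[0,0,0],0.1],[[0,0,10],[0,0,0],0.2],[[0,0,3],[0,0,0],0.5],[[0,0,0],[0,0,0],0.6],[[0,0,0],[0,0,0],0.7],[[0,0,0],[0,0,0],1],[[0,0,0],[0,0,0],1],[[0,0,0],[0,0,0],1]]'

```text
time_s: 7.87
tool_pos: [0.5953, -0.1867, 0.131]
tool_rot: [180.0, -0.1, 0.0]
force: [0.5, -0.4, -0.8]
grip_width: 0.0414
grasp_force: 0.0
```

>>> drive_tool --moves '[[[0,0,0],[0,0,0],1],[[0,0,0],[0,0,0],1],[[0,0,0],[0,0,0],1],[[0,0,0],[0,0,0],1],[[0,0,0],[0,0,0],1],[[0,0,0],[0,0,0],1]]'

```text
time_s: 8.37
tool_pos: [0.5948, -0.1868, 0.1302]
tool_rot: [180.0, -0.0, 0.0]
force: [-0.4, -1.1, 1.2]
grip_width: 0.0214
grasp_force: 25.0
```

>>> drive_tool --moves '[[[0,0,-3],[0,0,0],1],[[0,0,-5],[0,0,0],1],[[0,0,-7],[0,0,0],1],[[0,0,-5],[0,0,0],1],[[0,0,0],[0,0,0],1],[[0,0,0],[0,0,0],1],[[0,0,0],[0,0,0],1],[[0,0,0],[0,0,0],1]]'

```text
time_s: 9.03
tool_pos: [0.5945, -0.1865, 0.1497]
tool_rot: [-180.0, 0.0, 0.0]
force: [0.5, -0.4, -1.9]
grip_width: 0.0208
grasp_force: 25.0
```

>>> drive_tool --moves '[[[0,0,0],[0,0,0],1],[[0,0,0],[0,0,0],1]]'

```text
time_s: 9.2
tool_pos: [0.5945, -0.1865, 0.1497]
tool_rot: [-180.0, 0.0, 0.1]
force: [0.2, 0.5, -2.1]
grip_width: 0.0207
grasp_force: 25.0
```

About 2 N again: empty. Set it back and go on to the left tin.

>>> drive_tool --moves '[[[0,0,5],[0,0,0],1],[[0,0,6],[0,0,0],1],[[0,0,4],[0,0,0],1],[[0,0,3],[0,0,0],1],[[0,0,1.5],[0,0,0],1],[[0,0,0.5],[0,0,0],1],[[0,0,0],[0,0,0],1],[[0,0,0],[0,0,0],1]]'

```text
time_s: 9.87
tool_pos: [0.5949, -0.1866, 0.1304]
tool_rot: [180.0, -0.0, 0.1]
force: [-0.5, 0.2, 1.9]
grip_width: 0.0209
grasp_force: 25.0
```

>>> drive_tool --moves '[[[0,0,0],[0,0,0],0],[[0,0,0],[0,0,0],0],[[0,0,0],[0,0,0],0],[[0,0,0],[0,0,0],0],[[0,0,0],[0,0,0],0],[[0,0,0],[0,0,0],0],[[0,0,0],[0,0,0],0],[[0,0,0],[0,0,0],0]]'

```text
time_s: 10.53
tool_pos: [0.5947, -0.1866, 0.13]
tool_rot: [180.0, 0.0, 0.0]
force: [-0.3, -0.3, 0.1]
grip_width: 0.0663
grasp_force: 0.0
```

>>> drive_tool --moves '[[[0,0,-15],[0,0,0],0],[[0,0,-25],[0,0,0],0],[[0,0,-25],[0,0,0],0],[[-5,-15,-25],[0,0,0],0],[[-9,-25,-10],[0,0,0],0],[[-10,-27,0],[0,0,0],0],[[-10,-30,0],[0,0,0],0],[[-10,-30,0],[0,0,0],0],[[-9,-25,0],[0,0,0],0],[[-6,-14,0],[0,0,0],0],[[0,0,0],[0,0,0],0],[[0,0,0],[0,0,0],0]]'

```text
time_s: 11.53
tool_pos: [0.5358, -0.021, 0.2303]
tool_rot: [179.9, -0.0, 0.1]
force: [0.1, -1.0, -0.6]
grip_width: 0.087
grasp_force: 0.0
```

Run:
```python
from h import *
from cell import env
o=env.get_obs();c=env.get_calibration("wrist");im,d=env.read_camera("wrist")
np.savez("w3",im=im,d=d,**c);cv2.imwrite("pics/w3.png",im)
print(o["tool_pos"],o["force"])
hsv=cv2.cvtColor(im,cv2.COLOR_BGR2HSV)
kn=(hsv[...,2]<75);kn[:165]=0;kn[222:]=0;kn[:,:285]=0;kn[:,355:]=0
for b in blobs(kn,60):print("knob",b[0],b[1],ray(c,*b[0],.122).round(4))
```

```text
[ 0.53577864 -0.02098364  0.23030546] [ 0.13730051 -1.00449845 -0.58055297]
knob [317.93528505 207.27118644] [305 192  27  30 649] [ 0.5355 -0.0184  0.122 ]
```

View pics/w3.png

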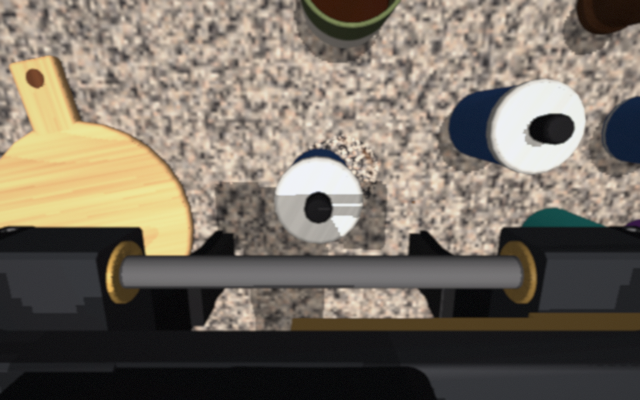

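The left tin is centred at (318,207); the middle one stands upright at (538,127). The board is at the left. Grasp and lift, with a firmer grip because this one should be the full tin.

>>> drive_tool --moves '[[[0,-2.5,12],[0,0,0],0],[[0,0,20],[0,0,0],0],[[0,0,20],[0,0,0],0],[[0,0,20],[0,0,0],0],[[0,0,15],[0,0,0],0.1],[[0,0,10],[0,0,0],0.2],[[0,0,3],[0,0,0],0.5],[[0,0,0],[0,0,0],0.6],[[0,0,0],[0,0,0],0.7],[[0,0,0],[0,0,0],1],[[0,0,0],[0,0,0],1],[[0,0,0],[0,0,0],1]]' --newtons 40

```text
time_s: 12.58
tool_pos: [0.5362, -0.0182, 0.1309]
tool_rot: [180.0, -0.1, 0.0]
force: [0.5, -0.1, -0.5]
grip_width: 0.0414
grasp_force: 0.0
```

>>> drive_tool --moves '[[[0,0,0],[0,0,0],1],[[0,0,0],[0,0,0],1],[[0,0,0],[0,0,0],1],[[0,0,0],[0,0,0],1],[[0,0,0],[0,0,0],1],[[0,0,0],[0,0,0],1]]'

```text
time_s: 13.08
tool_pos: [0.5357, -0.0186, 0.1302]
tool_rot: [180.0, -0.0, 0.0]
force: [0.1, -2.6, 1.5]
grip_width: 0.0207
grasp_force: 40.0
```

>>> drive_tool --moves '[[[0,0,-3],[0,0,0],1],[[0,0,-5],[0,0,0],1],[[0,0,-7],[0,0,0],1],[[0,0,-5],[0,0,0],1],[[0,0,0],[0,0,0],1],[[0,0,0],[0,0,0],1],[[0,0,0],[0,0,0],1],[[0,0,0],[0,0,0],1]]'

```text
time_s: 13.75
tool_pos: [0.5353, -0.0181, 0.1497]
tool_rot: [180.0, 0.0, 0.0]
force: [0.2, 0.4, -6.4]
grip_width: 0.0207
grasp_force: 40.0
```

>>> drive_tool --moves '[[[0,0,0],[0,0,0],1],[[0,0,0],[0,0,0],1]]'

```text
time_s: 13.92
tool_pos: [0.5354, -0.0181, 0.1498]
tool_rot: [-180.0, 0.0, 0.0]
force: [0.6, 0.1, -6.7]
grip_width: 0.0206
grasp_force: 40.0
```

6.5 N: this is the full one. Carry it to the board centre at about (0.488, 0.228).

>>> drive_tool --moves '[[[0,0,-10],[0,0,0],1],[[0,0,-12],[0,0,0],1],[[-1,-5,-8],[0,0,0],1],[[-2,-11,0],[0,0,0],1],[[-3,-17,0],[0,0,0],1],[[-4,-21,0],[0,0,0],1],[[-4,-21,0],[0,0,0],1],[[-4,-21,0],[0,0,0],1],[[-4,-21,0],[0,0,0],1],[[-4,-21,0],[0,0,0],1],[[-4,-21,0],[0,0,0],1],[[-4,-21,0],[0,0,0],1]]'

```text
time_s: 14.92
tool_pos: [0.5006, 0.1642, 0.1805]
tool_rot: [-180.0, -0.0, 0.1]
force: [0.7, 0.6, -6.3]
grip_width: 0.0205
grasp_force: 40.0
```

>>> drive_tool --moves '[[[-4,-21,0],[0,0,0],1],[[-4,-21,0],[0,0,0],1],[[-3,-15,0],[0,0,0],1],[[-2,-9,0],[0,0,0],1],[[0,0,0],[0,0,0],1],[[0,0,0],[0,0,0],1],[[0,0,5],[0,0,0],1],[[0,0,8],[0,0,0],1],[[0,0,8],[0,0,0],1],[[0,0,5],[0,0,0],1],[[0,0,3],[0,0,0],1],[[0,0,1],[0,0,0],1]]'

```text
time_s: 15.92
tool_pos: [0.488, 0.2272, 0.1489]
tool_rot: [180.0, 0.1, 0.0]
force: [-0.4, -0.9, -6.2]
grip_width: 0.0206
grasp_force: 40.0
```

Run:
```python
from h import *
from cell import env
o=env.get_obs();print(o["tool_pos"],o["force"])
ims=[]
for n in("top","scene"):
    im,d=env.read_camera(n)
    ims.append(im)
cv2.imwrite("pics/place.png",np.hstack([cv2.resize(ims[0][130:330,150:450],(390,260)),cv2.resize(ims[1][120:340,140:470],(390,260))]))
```

```text
[0.4879566  0.22720602 0.14885363] [-0.43630219 -0.89119708 -6.24538343]
```

View pics/place.png

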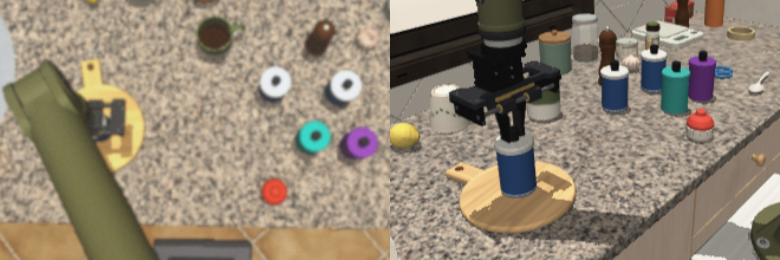

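The tin hangs just above the middle of the board (right half, (517,190)), with everything else standing. Lower it about 5 mm slowly, then release.

>>> drive_tool --moves '[[[0,0,1],[0,0,0],1],[[0,0,1],[0,0,0],1],[[0,0,1],[0,0,0],1],[[0,0,0.8],[0,0,0],1],[[0,0,0.5],[0,0,0],1],[[0,0,0],[0,0,0],1],[[0,0,0],[0,0,0],1],[[0,0,0],[0,0,0],1]]'

```text
time_s: 16.68
tool_pos: [0.4884, 0.2278, 0.1457]
tool_rot: [180.0, -0.0, 0.0]
force: [-0.1, -1.2, -6.7]
grip_width: 0.0208
grasp_force: 40.0
```

>>> drive_tool --moves '[[[0,0,0.5],[0,0,0],1],[[0,0,0.5],[0,0,0],1],[[0,0,0.5],[0,0,0],1],[[0,0,0.5],[0,0,0],1],[[0,0,0],[0,0,0],1],[[0,0,0],[0,0,0],1]]'

```text
time_s: 17.18
tool_pos: [0.4886, 0.2279, 0.1442]
tool_rot: [180.0, -0.0, 0.0]
force: [-1.4, -1.3, -0.2]
grip_width: 0.0206
grasp_force: 40.0
```

The load has gone to about zero, so it is resting on the board. Release and retreat straight up.

>>> drive_tool --moves '[[[0,0,0],[0,0,0],0],[[0,0,0],[0,0,0],0],[[0,0,0],[0,0,0],0],[[0,0,0],[0,0,0],0],[[0,0,0],[0,0,0],0],[[0,0,0],[0,0,0],0],[[0,0,0],[0,0,0],0],[[0,0,0],[0,0,0],0]]'

```text
time_s: 17.85
tool_pos: [0.4884, 0.2278, 0.1437]
tool_rot: [180.0, -0.0, 0.0]
force: [-0.2, -0.5, 0.0]
grip_width: 0.0659
grasp_force: 0.0
```

>>> drive_tool --moves '[[[0,0,-10],[0,0,0],0],[[0,0,-20],[0,0,0],0],[[0,0,-25],[0,0,0],0],[[0,0,-25],[0,0,0],0],[[0,0,-20],[0,0,0],0],[[0,0,-10],[0,0,0],0],[[0,0,0],[0,0,0],0],[[0,0,0],[0,0,0],0]]'

```text
time_s: 18.52
tool_pos: [0.4884, 0.2278, 0.2537]
tool_rot: [180.0, -0.0, 0.0]
force: [-0.7, 0.4, 0.2]
grip_width: 0.0871
grasp_force: 0.0
```

Run:
```python
from h import *
from cell import env
o=env.get_obs();print(o["time_s"],o["tool_pos"],o["force"])
a,_=env.read_camera("wrist");b,_=env.read_camera("scene")
cv2.imwrite("pics/end.png",np.hstack([cv2.resize(a,(400,250)),cv2.resize(b[120:340,140:470],(375,250))]))
```

```text
18.5167 [0.48840469 0.2277902  0.25369918] [-0.73349531  0.3513783   0.1932146 ]
```

View pics/end.png

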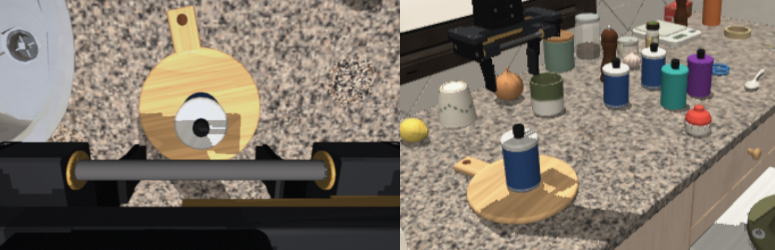

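The tin stands upright in the middle of the board, the gripper is clear, and everything else is in place.

```bash
python3 -c "
from cell import env
print(env.sign_off())"
```

```text
the job is handed in; nothing more can be done
None
```

The full tin was the left one, at about 6.5 N against about 2 N for each of the other two; it now stands upright in the middle of the board, the two empty tins are back where they were, nothing else was disturbed, and the job was handed in at about 18.5 s.

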